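Wind the slide rail up to level with the tilt stage's crank key

TASK

The steel slide rail on the tilt stage leans one division low and must be level for the timing run. Take the crank key from its rest by its hub knob, lower it into the bush of the worm drive and turn it under light pressure until it drops home on the dogs, then take its handle and wind clockwise, turn after turn, until the rail's pointer stands on the long middle line of the scale. Leave the key fully home in the drive, let go, and do not disturb the other things on the counter.

Things in the scene. Friction and masses are not known exactly. Their poses are not given: they have to be found in the camera images.
- key_knob (a point): Point on the axis of the loose steel crank key, mid-height of its black round hub knob (40 mm across, z up; top 14 mm above this point). Grasp here to carry it. 24 mm below this point lies the top of the crank arm (20 mm wide), along this point's x: handle at +60 mm, counterweight out to -54 mm. Mass about 0.37 kg. Starts upright in the rest's hole, at any turn.
- crank_handle (a point): Grasp point on the key's upright revolving black handle, 60 mm from the key's axis (point +x of key_knob) and 14 mm higher than key_knob. The handle is a round sleeve 20 mm across, 60 mm tall, from 36 mm below this point (just over the arm) to 24 mm above it; it spins freely on its pin, so a gripper may hold it without turning while it goes round.
- key_foot (a point): Centre of the flat lower end of the crank key, on its axis, 98 mm below key_knob. The lowest 12 mm of the key is a cross-shaped blade: two bars 27 mm long and 6 mm thick, along this point's x and y axes; above it the round barrel (30 mm across) runs up to the arm's underside, 60 mm above the foot.
- rest_mouth (a point): Centre of the mouth of the round hole (34 mm across, 30 mm deep) in the top of the fixed grey key rest (block 90 x 76 x 42 mm, the mouth 42 mm above the counter) in which the key starts, foot on the hole's floor. z up. The rest and the metronome may have changed places.
- drive_mouth (a point): Centre of the rim of the upright steel bush on the tilt stage's worm drive, 165 mm above the counter, z up. Bore about 33 mm, flaring to about 42 mm at the rim over the top 9 mm; 59 mm across outside. With the key fully home key_knob stands 58 mm above this point; resting on the dogs out of line, 68 mm. Home, the key stands by itself and turning it turns the worm.
- dogs (a point): Point on the bush's axis level with the tops of the four square dogs on the worm's head, 30 mm below the rim. Between them is a cross-shaped slot 11 mm wide, 10 mm deep, for the key's blade. The dogs' turn is not given (it repeats every quarter turn). In line (12 degrees of play either way) the key drops the 10 mm by its own weight or light pressure. This point's axes do not turn with the dogs.
- beam (a joint): Tilt of the slide rail, rad: 0 is level, pointer on the long line; plus is pointer end up. It starts about one division (10 degrees, 0.1745 rad) low, -0.145 to -0.18. Turning the key clockwise seen from above raises it: 120 turns of the key to one of the rail, so a division is 3.3 turns. The worm holds it when let go, takes about 0.1 N m to turn, has no spring.
- pointer_tip (a point): Tip of the dark pointer at the pointer end of the 284 mm steel rail, 180 mm from its trunnion, before the upright aluminium scale plate, whose lined face looks along the stage's +x. Its long line, 5 mm thick, is level; other heavy lines every 10 degrees (31 mm apart), fine ones half-way.
- tilt_stage: Fixed grey tilt stage, base 200 x 340 mm, may be turned 14 degrees. Origin on the counter under the trunnion; at no turn x points away from the robot, y along the rail to the pointer end. Bush at (-75, 55) mm; rail along y through the origin, 125 mm high; scale plate 193 mm high at y = 178; clamped carriage with blue weight, up to 205 mm high, at y = -35 to -105.
- metronome: Loose black polymer metronome shell, a square pyramid 122 mm wide and 217 mm tall, origin under its centre. Bystander.
- timing_dome: Loose glass timing dome on a dark wood base, 124 mm across, 140 mm tall, origin under its centre. Bystander, fragile.
- gear_block: Loose brass gear train block, 60 x 92 mm, 61 mm tall, origin under its centre. Bystander.
- spare_weight: Loose blue pendulum weight, 48 mm across, 40 mm tall, origin under its centre. Bystander.
Not all that is in view belongs to the job. Leave any green look-alike of the part that bears key_knob alone.

How it is judged:
On the way, in this order (a step that is already met when the one before it is completed fails the run):
1. the key stands fully home on the dogs of the drive (z of key_knob in the frame of drive_mouth below 0.0615 m and horizontal distance between key_knob and drive_mouth below 0.008 m and angle between key_knob's own z axis and vertical below 0.12 rad), for 0.2 s.
2. the rail has been wound up to level (value of joint beam between -0.016 and 0.016 rad), for 0.2 s.
At the end, for the whole second after the job is handed in: The rail is level with the pointer on the long line (tilt within 0.016 rad, about 3 mm at the pointer) and at rest, and the key stands upright, fully home in the drive (key_knob less than 61.5 mm above the bush's rim, within 8 mm of its axis), released (all of step 1 and all of step 2 and velocity of joint beam between -0.005 and 0.005 rad/s); the robot touches nothing.
It fails at once if the tilt stage or what it carries is struck or pressed with more than 100 N (contact force between tilt_stage and anything else above 100 N).
It fails at once if a bystander is moved by more than 20 mm (distance of any of metronome, timing_dome, gear_block, spare_weight from where it was at the start of the episode above 0.02 m).
It also fails if it takes over 67 s, if anything falls off the work surface, if the arm or the gripper's body presses on something with over 40 N, if the wrist force passes 120 N, or if a joint passes its speed limit or range.

ROBOT

A 6-joint arm with a two-finger parallel gripper is mounted at the origin on the work surface. World frame = base frame: x ahead of the robot, y to its left, z up, the work surface at z = 0. Lengths are in m, angles in rad, forces in N, time in s.
With the tool pointing down it reaches from about 0.375 to 0.925 m from the base axis. Payload 5.7 kg.
Tool frame: the origin (TCP) lies midway between the tips of the shut fingers; the grasp point (between the pads) lies 19 mm behind it; z points along the fingers, x is the direction in which the jaws open and shut, and the axes are right-handed (so a half turn about z gives the same grasp; the last joint's range is limited). The gripper opens to 88 mm and grips with 3 to 60 N. Pads are 20 mm wide; open, the fingers measure 115 mm over their backs; the gripper's body (75 mm by 178 mm) begins 61 mm behind the grasp point.
Start: joints at [1.128, 0.359, 1.51, -0, 1.272, -0.115], TCP at [0.193, 0.568, 0.223] pointing down, gripper open.
Joint ranges: [-2.97, 2.97], [-1.01, 2.36], [0.21, 2.38], [-0.96, 4.11], [0.2, 2.71], [-2.98, 2.98]. Speed limits (rad/s): [2.39, 2.39, 3.14, 3.14, 3.14, 3.14].

INTERFACE

Orientations are given as a unit quaternion [x, y, z, w].
In Python, from bench import move_ptp, servo_line, goto_joints, move_gripper, sleep, inverse_kinematics, capture, PlanningError, close_job, spot_in, silhouettes, current_clock, current_joint_pos, current_qvel, current_joint_torque, current_position, current_orientation, current_force, current_torque, current_finger_gap gives the robot as it stands. Calls block until the motion is done:
- move_ptp(position, orientation): joint-space move of the TCP to a pose.
- servo_line(position, orientation=None, rate=0.15, contact_N=None): straight line of the TCP; orientation=None keeps the orientation; rate is the mean speed in m/s. With contact_N (N) it stops when the force on the tool has changed by that much, and returns True; else False.
- goto_joints(angles): joint-space move.
- move_gripper(opening): finger opening in m; the grip force is fixed at half the most; returns when the fingers have stopped.
- sleep(seconds).
- inverse_kinematics(position, orientation): joint angles nearest the present ones, or None.
- capture(name): name is "scene" or "top" or "wrist"; returns a dict with "image" (400x640x3 uint8, blue, green, red), "range_z" (400x640 float32, m along the optical axis (not along the pixel's ray), 0 where there is no reading), "intrinsics" (3x3 intrinsics, pixels), "R" (3x3) and "t" (3): a world point X has camera coordinates R X + t. Camera axes: x right, y down, z forward; pixel columns grow to the right and rows downward; lengths in m; the calibration is good to about 2 mm. The wrist camera is an equidistant fisheye: a pixel r from the principal point sees the ray r / f radians off the axis. A picture is of the moment at which its call begins.
A pose or a line that the arm cannot do raises PlanningError and nothing moves.
- close_job(): hands the job in, once; it reports no verdict.
Trained networks look in the newest picture that a camera, given by its name, has taken for a name from the list of things; names that differ only in an ending like _2 or _b are one class to them, and where a whole thing is asked for, a point or a joint stands for the part that bears it (a point fixed in the world has none). Each returns a list of dicts, best first, with "conf" (0 to 1); they miss things now and then, are a little off and sometimes report something else, mostly with a low value. They report only what shows in the picture. A call takes as long as a camera call. They do not tell look-alikes from the thing itself.
- spot_in(camera, query): "xy" ([column, row] in pixels, amid what is visible of it).
- silhouettes(camera, query): "region" (400x640 bool, what is visible of it) and "xy" ([column, row] in pixels, amid what is visible of it).
Readings, each from a call of its own:
- current_clock(): time.
- current_joint_pos(): joint angles.
- current_qvel(): joint speeds.
- current_joint_torque(): joint torques, N m.
- current_position(): TCP position.
- current_orientation(): TCP orientation.
- current_force(): force on the tool from outside, world axes, zero at the start.
- current_torque(): the same for the moment, N m.
- current_finger_gap(): finger opening in m.
Only numpy, scipy, OpenCV 4.12 (cv2) and the standard library are available. Lean on these libraries where they do the work, as an engineer would, in place of code of your own. Each camera call takes 0.05 s, during which the arm holds its last target.

## Working session

There is one attempt and no reset: what is moved stays moved. The work goes in short steps, each a Python script; the robot and the scene stay as the last script left them, time stands still between calls to the robot, and variables do not carry over. Pictures are saved under pics/ and viewed, and the job is handed in when it is done.

```bash
ls; mkdir -p pics
cat > h.py <<'E'
import numpy as np, cv2
from bench import *
def snap(cam,fn=None):
    c=capture(cam)
    if fn: cv2.imwrite('pics/'+fn,c['image'])
    return c
def world(c,u,v,z=None):
    K=c['intrinsics'];d=c['range_z'][int(round(v)),int(round(u))] if z is None else z
    p=np.array([(u-K[0,2])/K[0,0]*d,(v-K[1,2])/K[1,1]*d,d])
    return c['R'].T@(p-c['t'])
def proj(c,X):
    K=c['intrinsics'];p=c['R']@np.asarray(X)+c['t'];return (K@(p/p[2]))[:2]
def cloud(c):
    K=c['intrinsics'];d=c['range_z'];v,u=np.mgrid[:d.shape[0],:d.shape[1]]
    P=np.stack([(u-K[0,2])/K[0,0]*d,(v-K[1,2])/K[1,1]*d,d],-1)
    return (P-c['t'])@c['R']
E
python3 - <<'E'
from h import *
for n in ['scene','top']:
    c=snap(n,n+'0.png'); print(n,c['intrinsics'].tolist(),(-c['R'].T@c['t']).round(3))
    for q in ['key_knob','crank_handle','rest_mouth','drive_mouth','dogs','pointer_tip','tilt_stage','metronome','timing_dome','gear_block','spare_weight']:
        r=spot_in(n,q)
        print(q,[(np.round(x['xy'],0).tolist(),round(x['conf'],2), world(c,*x['xy']).round(3).tolist()) for x in r[:4]])
print(current_clock())
E
```

```text
pics
scene [[491.1467311462627, 0.0, 322.91163328235996], [0.0, 491.1467311462627, 198.09634039584387], [0.0, 0.0, 1.0]] [ 1.485 -0.703  0.922]
key_knob [([218.0, 216.0], 0.92, [0.461, -0.349, 0.107]), ([146.0, 228.0], 0.75, [0.379, -0.522, 0.091]), ([340.0, 212.0], 0.19, [0.618, -0.056, 0.092])]
crank_handle [([219.0, 216.0], 0.89, [0.457, -0.344, 0.102]), ([150.0, 229.0], 0.66, [0.377, -0.513, 0.081])]
rest_mouth [([225.0, 240.0], 0.94, [0.484, -0.348, 0.039]), ([402.0, 147.0], 0.71, [0.48, 0.292, 0.12]), ([302.0, 280.0], 0.59, [0.77, -0.278, 0.082])]
drive_mouth [([340.0, 212.0], 0.6, [0.618, -0.057, 0.092])]
dogs [([340.0, 214.0], 0.78, [0.619, -0.058, 0.089])]
pointer_tip [([332.0, 201.0], 0.79, [0.624, -0.089, 0.146])]
tilt_stage [([342.0, 215.0], 0.7, [0.635, -0.063, 0.097])]
metronome [([400.0, 149.0], 0.62, [0.483, 0.282, 0.118])]
timing_dome [([302.0, 278.0], 0.74, [0.769, -0.276, 0.087]), ([338.0, 214.0], 0.69, [0.626, -0.067, 0.096])]
gear_block [([318.0, 172.0], 0.91, [0.352, 0.047, 0.046])]
spare_weight [([286.0, 201.0], 0.54, [0.402, -0.106, 0.023])]
top [[406.85958135
[... 362 characters left out ...]
4, -0.049, 0.125])]
rest_mouth [([407.0, 233.0], 0.89, [0.445, -0.303, 0.044])]
drive_mouth [([311.0, 199.0], 0.85, [0.552, -0.007, 0.057])]
dogs [([309.0, 196.0], 0.81, [0.565, -0.002, 0.018]), ([389.0, 142.0], 0.71, [0.712, -0.241, 0.125]), ([427.0, 233.0], 0.5, [0.446, -0.344, 0.128])]
pointer_tip [([324.0, 182.0], 0.71, [0.598, -0.048, 0.126])]
tilt_stage [([313.0, 193.0], 0.89, [0.566, -0.015, 0.103])]
metronome [([204.0, 234.0], 0.6, [0.454, 0.286, 0.172])]
timing_dome [([386.0, 143.0], 0.72, [0.709, -0.231, 0.121])]
gear_block [([282.0, 268.0], 0.61, [0.341, 0.085, 0.042])]
spare_weight [([339.0, 251.0], 0.65, [0.391, -0.093, 0.042]), ([406.0, 233.0], 0.3, [0.445, -0.299, 0.041])]
1.2
```

View pics/scene0.png

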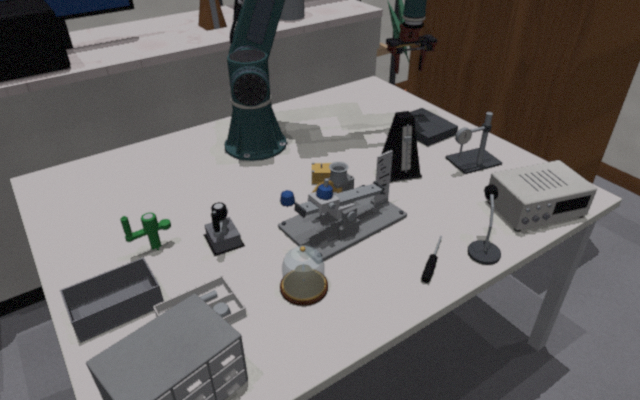

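View pics/top0.png

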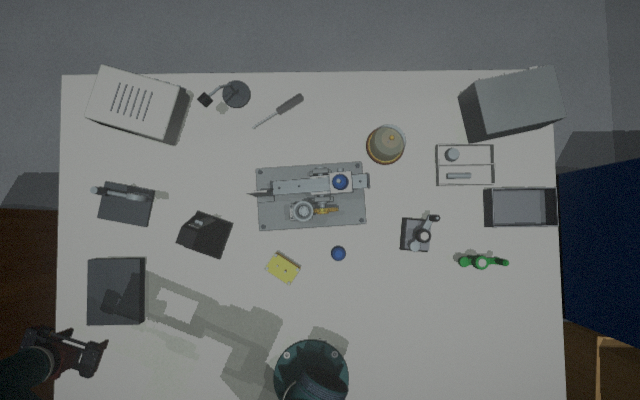

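Candidates for the key are the steel/black crank at top (425,235) / scene (218,216), and the green look-alike at top (482,262) / scene (148,230). By the description it is the black/steel one in the grey rest. I'll check that in a close crop.

Run:
```python
from h import *
im=cv2.imread('pics/top0.png')
a=cv2.resize(im[205:265,385:455],None,fx=8,fy=8,interpolation=cv2.INTER_CUBIC)
cv2.imwrite('pics/key_crop.png',a)
b=cv2.resize(im[155:240,240:375],None,fx=5.5,fy=5.5,interpolation=cv2.INTER_CUBIC)
cv2.imwrite('pics/stage_crop.png',b)
```

```text
(no output)
```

View pics/key_crop.png

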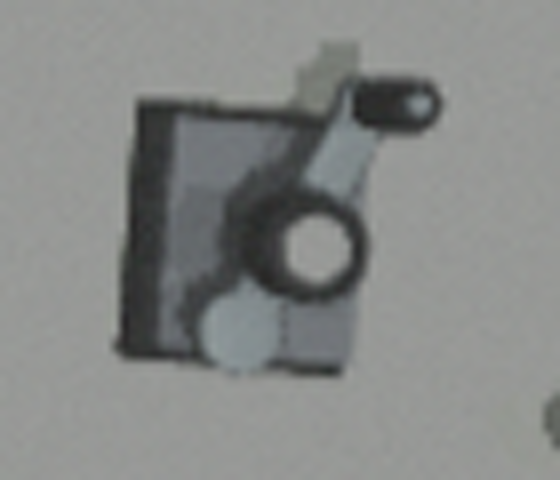

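View pics/stage_crop.png

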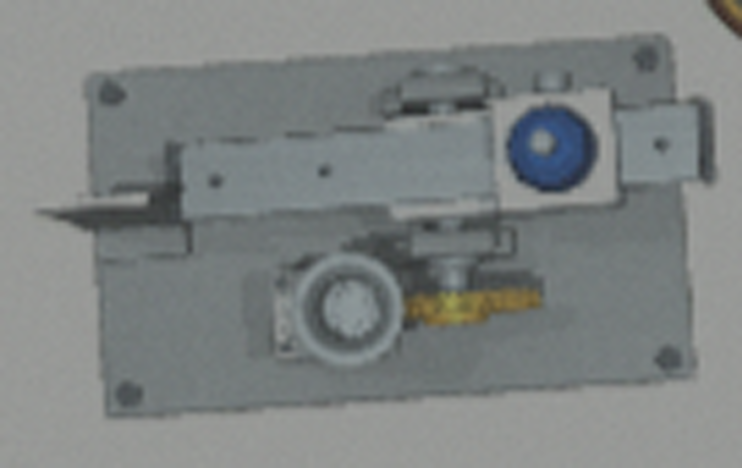

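The crop shows the steel crank with black knob at top px (423.7,235.6) and its handle top at about (437.5,218). That is the right key, and the green one at (482,262) is left alone. The bush rim is at about (303.6,211). Next I'll measure positions.

Run:
```python
from h import *
c=snap('top'); np.savez('top.npz',**c); P=cloud(c)
s=snap('scene'); np.savez('scene.npz',**s); 
w=snap('wrist','wrist0.png'); print(w['intrinsics'],(-w['R'].T@w['t']), w['R'],current_orientation(),current_position())
def plane(c,u,v,z):
    a=world(c,u,v,1.0);o=-c['R'].T@c['t'];d=a-o;return o+d*(z-o[2])/d[2]
print('knob top',plane(c,423.7,235.6,.124),'handle',plane(c,437.5,217.9,.148),'cw',plane(c,415,246.2,.088))
print('bush',plane(c,303.6,210.8,.165))
# depth blobs
def blob(u0,u1,v0,v1,z0,z1,src=P):
    Q=src[v0:v1,u0:u1].reshape(-1,3);Q=Q[(Q[:,2]>z0)&(Q[:,2]<z1)];return Q
Q=blob(405,445,210,260,.118,.132);print('knob',len(Q),Q[:,:2].mean(0),(Q[:,:2].max(0)+Q[:,:2].min(0))/2,np.ptp(Q,0),Q[:,2].mean())
Q=blob(405,450,205,260,.14,.16);print('handle',len(Q),Q[:,:2].mean(0),Q[:,2].mean())
Q=blob(405,450,205,260,.036,.048);print('rest',len(Q),Q.mean(0), cv2.minAreaRect(Q[:,:2].astype(np.float32)*1000))
Q=blob(285,325,195,228,.158,.172);print('bush',len(Q),Q[:,:2].mean(0),(Q[:,:2].max(0)+Q[:,:2].min(0))/2,np.ptp(Q,0),Q[:,2].mean())
# base
Q=blob(245,380,155,240,.005,.03);print('base',len(Q),Q[:,2].mean(), cv2.minAreaRect(Q[:,:2].astype(np.float32)*1000))
print('floor',np.median(P[280:320,400:470,2]))
```

```text
[[309.70691629   0.         319.4810644 ]
 [  0.         309.70691629 200.30021214]
 [  0.           0.           1.        ]] [0.1182685  0.59316668 0.3848426 ] [[ 3.23329910e-01  9.46286271e-01 -2.49168145e-04]
 [ 9.05695186e-01 -3.09384314e-01  2.89823354e-01]
 [ 2.74178772e-01 -9.39342293e-02 -9.57080123e-01]] [ 8.12992505e-01  5.82274148e-01 -3.99803906e-05  3.02819785e-05] [0.19315065 0.56802176 0.2226277 ]
knob top [ 0.43809544 -0.33470594  0.124     ] handle [ 0.48852978 -0.36944363  0.148     ] cw [ 0.40562455 -0.3168124   0.088     ]
bush [0.51382691 0.00952032 0.165     ]
knob 160 [ 0.44108869 -0.33604364] [ 0.45834677 -0.33876208] [0.07781677 0.04644015 0.01266181] 0.12384093406179342
handle 36 [ 0.4902743  -0.36621914] 0.14670319557249642
rest 375 [ 0.44278176 -0.32640519  0.04202181] ((438.88702392578125, -335.9884033203125), (77.36583709716797, 89.82621765136719), 84.09052276611328)
bush 195 [0.51466461 0.01178589] [0.51472592 0.01134096] [0.05331932 0.05596227 0.01236688] 0.16376234672544696
base 4327 0.016002768808848808 ((561.7789916992188, -11.176925659179688), (428.3797912597656, 268.4234619140625), 89.40037536621094)
floor -1.0515483408250898e-05
```

View pics/wrist0.png

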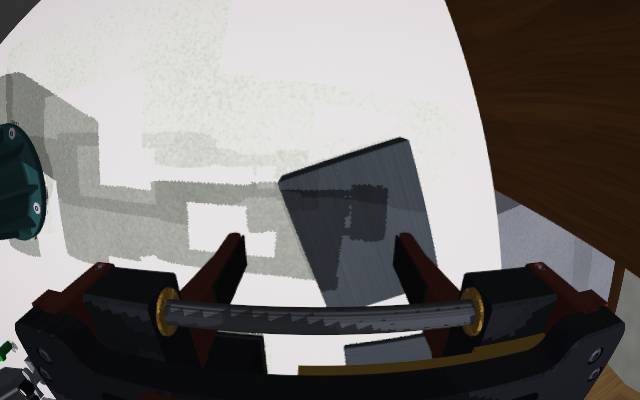

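Run:
```python
from h import *
from scipy.spatial.transform import Rotation as Ro
c=dict(np.load('top.npz'));P=cloud(c)
# rail region: between scale and carriage px (275..328, 178..196)
Q=P[178:197,274:328].reshape(-1,3);Q=Q[(Q[:,2]>.08)&(Q[:,2]<.16)]
print(len(Q), Q[:,2].min(),Q[:,2].max())
# base edges direction
B=P[150:245,245:380].reshape(-1,3);m=(B[:,2]>.008)&(B[:,2]<.03);B=B[m]
r=cv2.minAreaRect(B[(abs(B[:,1]+0.01)<.19)&(B[:,0]>.45)&(B[:,0]<.72)][:,:2].astype(np.float32)*1000);print(r)
# plane fit robust
for _ in range(5):
    A=np.c_[Q[:,:2],np.ones(len(Q))];x=np.linalg.lstsq(A,Q[:,2],rcond=None)[0];res=Q[:,2]-A@x;Q=Q[abs(res)<max(2*res.std(),.002)]
print(x,res.std(),len(Q),'mean',Q.mean(0))
rect=cv2.minAreaRect(Q[:,:2].astype(np.float32)*1000);print(rect)
for th in (86.5,88,90,93): 
    d=np.array([np.cos(np.radians(th)),np.sin(np.radians(th))]);print(th,np.arctan(x[:2]@d))
s=dict(np.load('scene.npz'))
im=s['image'];cv2.imwrite('pics/scale0.png',cv2.resize(im[145:235,280:415],None,fx=5.5,fy=5.5,interpolation=cv2.INTER_CUBIC))
w=capture('wrist');Rt=Ro.from_quat(current_orientation()).as_matrix();p=current_position()
print('Rct',(w['R']@Rt).round(4).tolist(),'cam in tool',(Rt.T@(-w['R'].T@w['t']-p)).round(4))
```

```text
808 0.08211596742051591 0.1326008020647235
((580.505615234375, -16.317352294921875), (366.6010437011719, 258.72833251953125), 89.84764099121094)
[ 0.01046543 -0.16814489  0.11066253] 0.0018583959205691388 653 mean [0.58914603 0.02110073 0.11328137]
((589.6442260742188, 20.890365600585938), (40.45780563354492, 159.13819885253906), 3.178422212600708)
86.5 -0.16566012938519387
88 -0.16613176320141793
90 -0.16658660687898802
93 -0.16689514870654382
Rct [[1.0, 0.0014, 0.0001], [-0.0013, 0.9571, -0.2899], [-0.0005, 0.2899, 0.9571]] cam in tool [-0.0003 -0.079  -0.1622]
```

View pics/scale0.png

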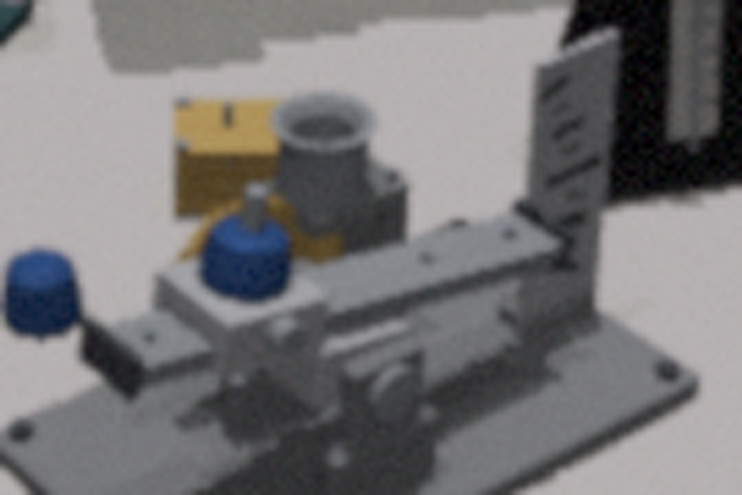

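Tilt starts at about −0.166 rad, so roughly 3.17 turns are needed. The stage yaw is about +3.2°. Next I'll look down into the bush on the way over to get the dogs' turn.

Run:
```python
from h import *
t=current_clock()
p=current_position();q=current_orientation()
servo_line([p[0],p[1],.31],rate=.3)
print(current_clock()-t)
move_ptp([.514,-.0685,.265],[1,0,0,0]);print(current_clock()-t, current_joint_pos())
w=snap('wrist','wrist1.png');np.savez('w1.npz',**w)
for q in ('dogs','drive_mouth'): print(q,[(x['xy'],x['conf']) for x in spot_in('wrist',q)[:3]])
X=np.array([.514,.0105,.165]);pc=w['R']@X+w['t'];th=np.arctan2(np.hypot(*pc[:2]),pc[2]);K=w['intrinsics'];uv=K[:2,2]+K[0,0]*th*pc[:2]/np.hypot(*pc[:2]);print(uv)
u,v=uv.astype(int);im=w['image'][max(0,v-50):v+50,u-60:u+60];cv2.imwrite('pics/bush1.png',cv2.resize(im,None,fx=6,fy=6,interpolation=cv2.INTER_CUBIC)); print(u,v)
```

```text
0.4417
2.975 [-2.64544682e-01  2.02800491e-01  1.62483140e+00  2.61502916e-04
  1.31378934e+00 -2.65727236e-01]
dogs [([358.9, 125.6], 0.79), ([269.3, 354.3], 0.18)]
drive_mouth [([359.4, 127.6], 0.84)]
[318.68270061 110.29721755]
318 110
```

View pics/bush1.png

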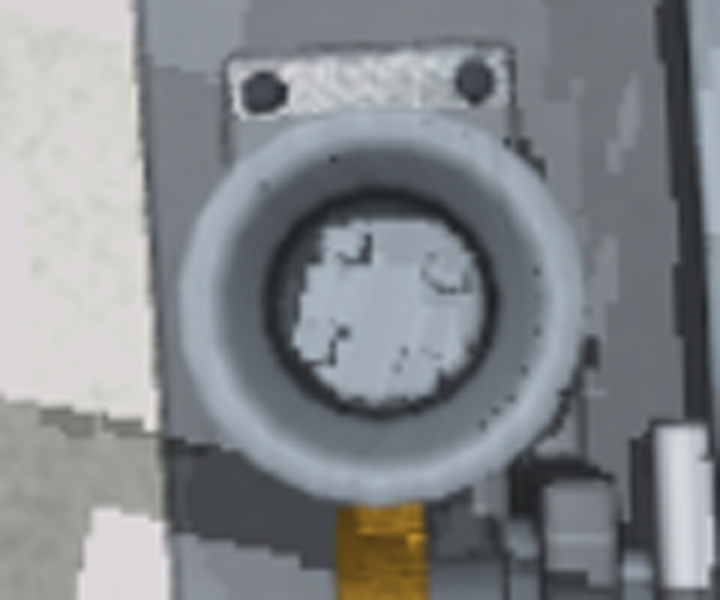

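View pics/wrist1.png

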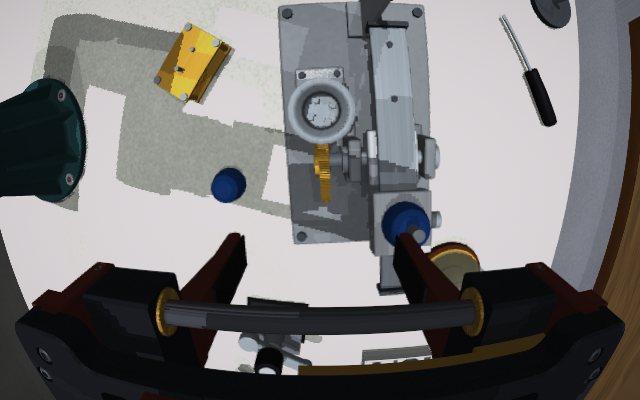

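The wrist view shows the bush rim centred at px (321.7,110.8). The dogs' inner corners form a square turned about 18° clockwise, so the dogs' turn is about −18° (mod 90). The bush sits at about (0.515,0.010). Now I'll grasp the key.

```bash
cat >> h.py <<'E'
def qyaw(deg):
    a=np.radians(deg)/2; return [float(np.cos(a)),float(np.sin(a)),0.,0.]
E
python3 - <<'E'
from h import *
t=current_clock();q=qyaw(57.6);k=[.439,-.3355]
move_ptp([*k,.20],q);print(current_clock()-t)
w=snap('wrist','wrist2.png');print([(x['xy'],x['conf']) for x in spot_in('wrist','key_knob')[:3]])
X=np.array([*k,.124]);pc=w['R']@X+w['t'];th=np.arctan2(np.hypot(*pc[:2]),pc[2]);K=w['intrinsics'];print(K[:2,2]+K[0,0]*th*pc[:2]/np.hypot(*pc[:2]))
print(servo_line([*k,.093],rate=.12,contact_N=10));print(current_position(),current_force(),current_joint_pos())
E
```

```text
1.3582999999999998
[([142.0, 216.5], 0.98), ([317.9, 208.4], 0.89)]
[319.14674073 208.23429839]
False
[ 0.43944729 -0.33587597  0.09358651] [-0.72334167 -0.91980569  0.08158258] [-7.77480398e-01  4.42093995e-01  1.75101070e+00 -2.28448364e-05
  9.47339940e-01 -1.78287366e+00]
```

View pics/wrist2.png

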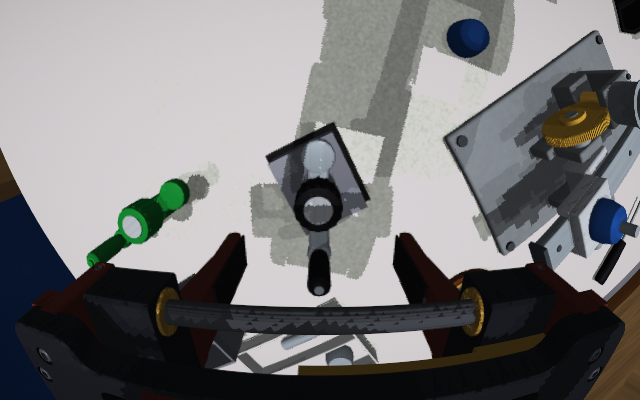

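The wrist view shows the knob at (318,209) against a predicted (319,208), with the arm lined up in the jaws, handle at (319,283). Grip and carry.

Run:
```python
from h import *
t=current_clock()
move_gripper(0.03);print('gap',current_finger_gap(),current_clock()-t)
p=current_position()
servo_line([p[0],p[1],.30],rate=.25);print(current_force(),current_clock()-t,current_finger_gap())
b=[.5153,.0102]
move_ptp([*b,.285],qyaw(72));print(current_clock()-t,current_joint_pos(),current_position())
w=snap('wrist','wrist3.png');s=snap('top','top3.png');s=snap('scene','scene3.png');print(current_clock(),current_force())
cv2.imwrite('pics/scene3c.png',cv2.resize(s['image'][120:235,260:415],None,fx=5,fy=5,interpolation=cv2.INTER_CUBIC))
```

```text
gap 0.03986670732180441 0.7999999999999998
[-0.44025104  0.07733744 -3.41802269] 1.7750000000000004 0.039503802490898035
3.1083 [-1.15576602e-01  1.82450455e-01  1.60121696e+00 -6.97515607e-04
  1.35793183e+00 -1.37126547e+00] [0.51549068 0.00925565 0.28484021]
10.2833 [ 0.46706558 -0.80731818 -3.20242978]
```

View pics/wrist3.png

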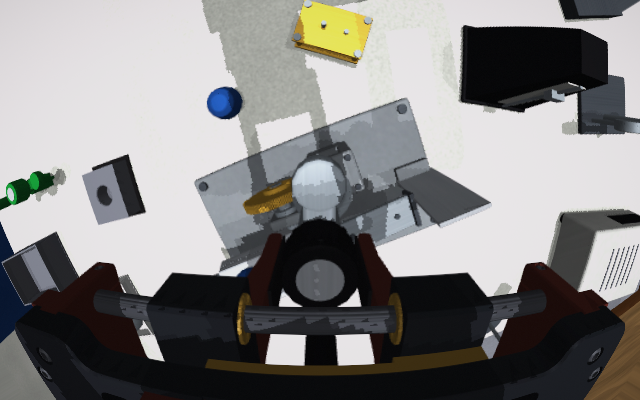

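View pics/scene3c.png

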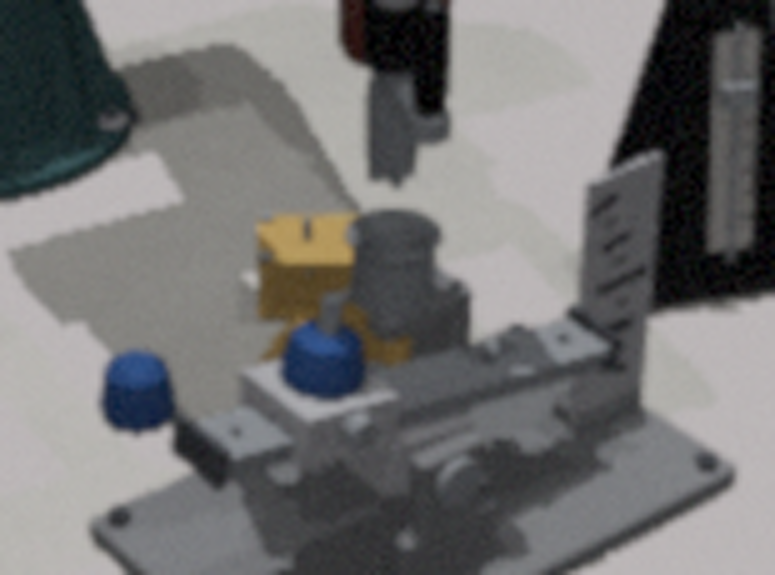

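The wrist and scene views show the key held upright, foot (scene crop 390,185) above the bush (400,235). Lower it with contact sensing.

Run:
```python
from h import *
t=current_clock()
b=[.5153,.0105]
servo_line([*b,.252],rate=.1)
f0=current_force()
print(servo_line([*b,.206],rate=.05,contact_N=7),current_position(),current_force()-f0,current_torque(),current_clock()-t)
```

```text
True [0.51473196 0.01056945 0.20593234] [-0.26894362 -0.26032124  7.9762353 ] [ 0.05601103  0.10534103 -0.00875268] 1.375
```

It went straight to TCP z 0.2059, against 0.2066 expected for fully home, so it appears to have dropped in. I'll release it and check.

Run:
```python
from h import *
t=current_clock()
move_gripper(0.065);p=current_position();b=[.5153,.0105]
servo_line([p[0],p[1],.295],rate=.25)
servo_line([.40,-.09,.32],rate=.25)
c=snap('top','top4.png');np.savez('top4.npz',**c);s=snap('scene','scene4.png');np.savez('scene4.npz',**s)
print(current_clock()-t,current_clock())
P=cloud(c)
u,v=proj(c,[.515,.01,.237]).astype(int);print(u,v)
Q=P[v-30:v+30,u-30:u+40].reshape(-1,3)
for lo,hi in((.226,.248),(.252,.275),(.19,.208)):
    q=Q[(Q[:,2]>lo)&(Q[:,2]<hi)];print(len(q),q.mean(0),np.median(q[:,2]))
cv2.imwrite('pics/top4c.png',cv2.resize(c['image'][150:240,240:375],None,fx=5.5,fy=5.5,interpolation=cv2.INTER_CUBIC))
cv2.imwrite('pics/scene4c.png',cv2.resize(s['image'][120:235,260:415],None,fx=5,fy=5,interpolation=cv2.INTER_CUBIC))
```

```text
1.9749999999999996 13.6333
302 209
188 [0.51561368 0.00927097 0.23675877] 0.2367976696065356
48 [ 0.57175335 -0.00810806  0.25952331] 0.25949758828382574
229 [0.51765989 0.00381516 0.19932329] 0.1992509892628901
```

View pics/top4c.png

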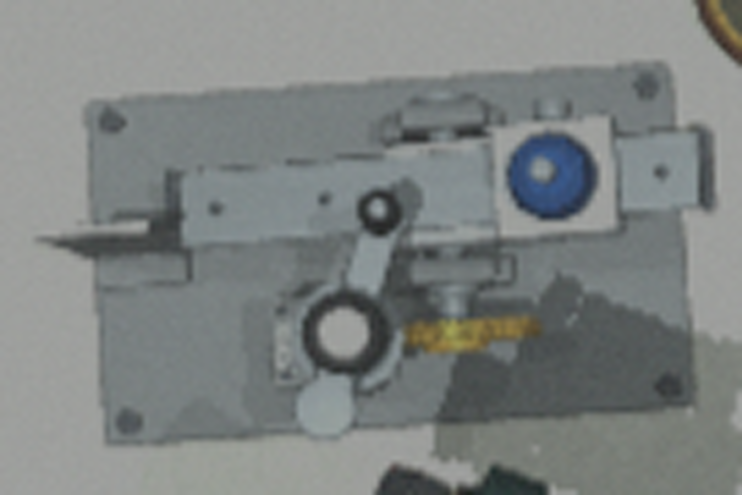

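View pics/scene4c.png

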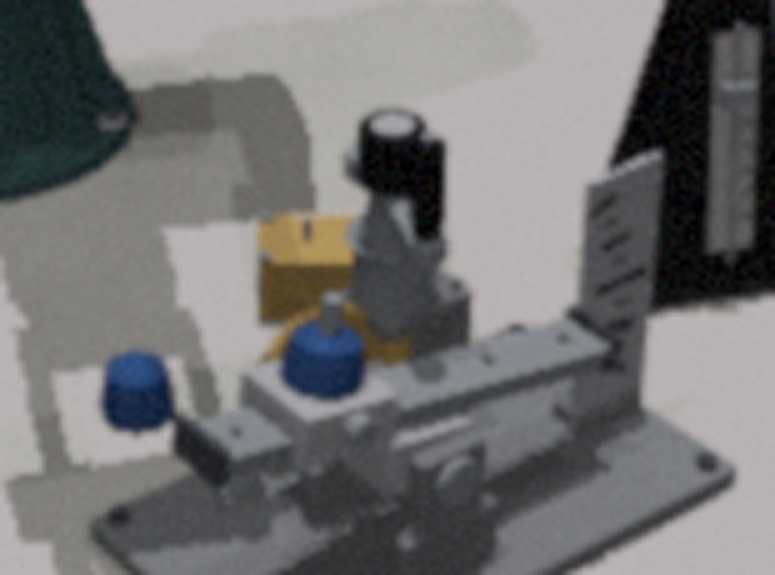

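The key is home: knob top at z 0.2368, so the knob is at 0.2228 against 0.223 nominal. The handle is at (0.572,−0.008), angle −17°. Next I'll grip the handle and wind.

```bash
cat >> h.py <<'E'
def railtilt(c,n=0):
    # plane fit of rail top between scale and carriage; stage frame yaw 3.2deg, origin (.5925,-.040)
    P=cloud(c).reshape(-1,3);a=np.radians(3.2)
    d=P[:,:2]-np.array([.5925,-.040]);x=d@[np.cos(a),np.sin(a)];y=d@[-np.sin(a),np.cos(a)]
    m=(abs(x)<.016)&(y>.0)&(y<.14)&(P[:,2]>.08)&(P[:,2]<.16);y,z=y[m],P[m,2]
    for _ in range(6):
        k=np.polyfit(y,z,1);r=z-np.polyval(k,y);g=abs(r)<max(2.5*r.std(),.0015);y,z=y[g],z[g]
    return np.arctan(k[0]),k[1],r.std(),len(y)
E
python3 - <<'E'
from h import *
for f in('top.npz','top4.npz'): print(railtilt(dict(np.load(f))))
t=current_clock();q=qyaw(72)
C=np.array([.5152,.0100]);h=[.5722,-.0078]
servo_line([*h,.295],q,rate=.25)
print('at',servo_line([*h,.222],rate=.15,contact_N=8),current_position(),current_clock()-t)
move_gripper(.012);print('gap',current_finger_gap(),current_position(),current_force(),current_clock()-t)
a0=-17.3
for i in range(1,6):
    a=np.radians(a0-18*i);servo_line([*(C+.06*np.array([np.cos(a),np.sin(a)])),.222],rate=.1)
    f=current_force();r=np.array([np.cos(a),np.sin(a)]);tg=np.array([np.sin(a),-np.cos(a)])
    print(i,'rad %.1f tan %.1f z %.1f'%(f[:2]@r,f[:2]@tg,f[2]),current_position().round(4),round(current_clock()-t,2),round(current_finger_gap(),4))
    if np.linalg.norm(f)>30: print('STOP');break
E
```

```text
(np.float64(-0.16728158840020577), np.float64(0.12369257272604846), np.float64(0.002069790197574342), 499)
(np.float64(-0.16510943707070622), np.float64(0.12379794199777272), np.float64(0.0021213583902768814), 454)
at False [ 0.57229744 -0.00822401  0.22292214] 1.549999999999999
gap 0.019420267902215984 [ 0.5722432  -0.00782264  0.2220057 ] [-0.31835405  0.06397085 -0.21397955] 2.316699999999999
1 rad -1.3 tan 0.2 z -0.2 [ 0.5635 -0.0251  0.2219] 2.65 0.0199
2 rad -0.9 tan -1.0 z -1.0 [ 0.5501 -0.0384  0.2219] 2.99 0.0195
3 rad -3.3 tan -0.1 z -1.8 [ 0.5339 -0.0467  0.2219] 3.33 0.0195
4 rad -3.8 tan -0.3 z -3.5 [ 0.5159 -0.0498  0.222 ] 3.67 0.0193
5 rad -3.6 tan -0.9 z -4.4 [ 0.4977 -0.0472  0.2221] 4.02 0.0198
```

Forces are small. I'll keep winding to just under the estimate, trimming z against any pull-up.

Run:
```python
from h import *
t=current_clock();C=np.array([.5152,.0100]);a0=-17.3;z=.2217
for i in range(6,51):
    a=np.radians(a0-18*i);servo_line([*(C+.06*np.array([np.cos(a),np.sin(a)])),z],rate=.15)
    f=current_force();r=np.array([np.cos(a),np.sin(a)]);tg=np.array([np.sin(a),-np.cos(a)])
    if f[2]<-3: z-=.0002
    if f[2]>3: z+=.0002
    if i%4==0: print(i,'rad %.1f tan %.1f z %.1f'%(f[:2]@r,f[:2]@tg,f[2]),round(z,4),round(current_clock()-t,2),round(current_finger_gap(),4))
    if np.linalg.norm(f)>35: print('STOP',i,f);break
s=snap('scene','scene5.png');c=capture('top');np.savez('top5.npz',**c);print(railtilt(c),current_clock())
cv2.imwrite('pics/scene5c.png',cv2.resize(s['image'][120:235,260:415],None,fx=5,fy=5,interpolation=cv2.INTER_CUBIC))
```

```text
8 rad 1.6 tan -0.4 z 2.9 0.2215 0.83 0.0196
12 rad 4.0 tan -0.3 z 5.8 0.2223 1.93 0.0195
16 rad 4.4 tan -1.3 z 0.2 0.2227 3.03 0.0194
20 rad 0.9 tan 0.4 z -2.8 0.2227 4.12 0.0194
24 rad -3.2 tan -0.4 z -5.2 0.2219 5.23 0.0196
28 rad 1.3 tan 0.1 z 3.6 0.2217 6.33 0.0192
32 rad 4.0 tan 0.8 z 5.3 0.2225 7.43 0.0194
36 rad 4.7 tan 0.1 z -0.3 0.2227 8.53 0.0195
40 rad -0.2 tan -0.2 z -2.8 0.2227 9.62 0.0191
44 rad -3.8 tan -1.7 z -4.6 0.2219 10.73 0.0196
48 rad 0.2 tan 0.3 z 1.7 0.2217 11.83 0.0193
(np.float64(-0.03631795801835749), np.float64(0.12309449471511771), np.float64(0.0021385035604391455), 513) 30.125
```

View pics/scene5c.png

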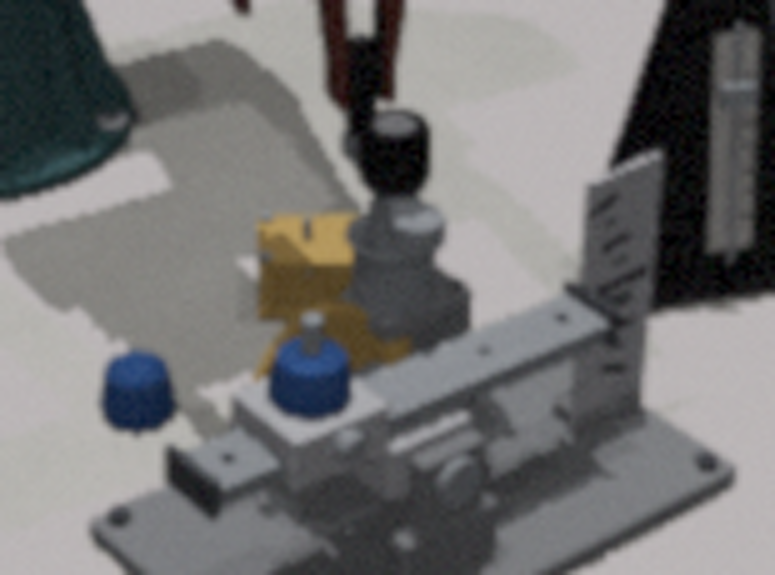

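After 2.5 turns the tilt is about −0.036 rad, which matches the turn count (2.5 turns = 0.131). In the scene view the pointer is just under the long line. The remaining wind is about 0.69 turn.

Run:
```python
from h import *
t=current_clock();C=np.array([.5152,.0100]);a0=-17.3;z=.2219
for i in list(range(51,64))+[63.8]:
    a=np.radians(a0-18*i);servo_line([*(C+.06*np.array([np.cos(a),np.sin(a)])),z],rate=.15)
    f=current_force()
    if f[2]<-3: z-=.0002
    if f[2]>3: z+=.0002
    if np.linalg.norm(f)>35: print('STOP',i,f);break
print(current_position(),f)
s=snap('scene','scene6.png');np.savez('scene6.npz',**s);c=capture('top');np.savez('top6.npz',**c);print(railtilt(c),current_clock())
P=cloud(c)
for reg in ((150,240,500-250,300-60),): pass
# floor tilt check
v,u=np.mgrid[:400,:640];m=(abs(P[...,2])<.01)&(u>230)&(u<400)&(v>100)&(v<300);A=P[m];print('floor fit',np.linalg.lstsq(np.c_[A[:,:2],np.ones(len(A))],A[:,2],rcond=None)[0])
cv2.imwrite('pics/scene6c.png',cv2.resize(s['image'][145:215,360:410],None,fx=10,fy=8.5,interpolation=cv2.INTER_CUBIC))
```

```text
[ 0.5201646  -0.04931241  0.2222879 ] [ 0.24124985  3.48176566 -4.11253242]
(np.float64(-0.00138218209373412), np.float64(0.12294293333969342), np.float64(0.0018778975772526262), 168) 34.05
floor fit [-0.00087177  0.000822    0.00063028]
```

View pics/scene6c.png

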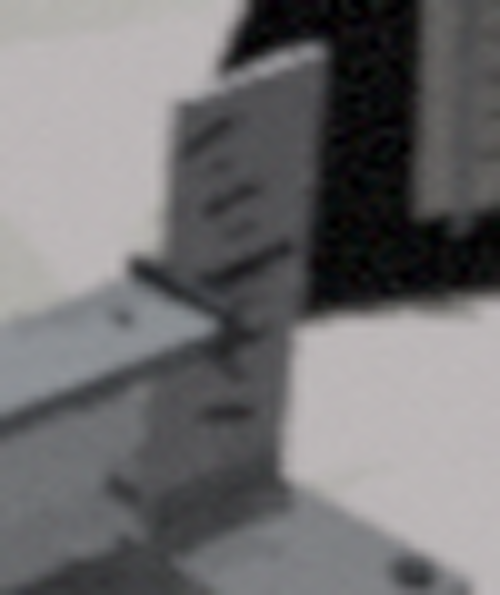

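The rail fit says −0.001 rad, but in the scene picture the pointer (383.5,183) appears below the long line (384.5,175.6). That could be parallax, because the pointer stands in front of the plate. I'll resolve it by geometry before letting go.

Run:
```python
from h import *
s=dict(np.load('scene6.npz'));a=np.radians(3.2)
def st(X):
    d=X[:2]-np.array([.5925,-.040]);return np.array([d@[np.cos(a),np.sin(a)],d@[-np.sin(a),np.cos(a)],X[2]]).round(4)
P=cloud(s)
for n,u,v in(('long',384.5,175.6),('long r',388,174),('plate top',384,158),('line2',383,168.5),('tip',383.5,183.2),('bar',377,178),('low line',383,193.4),('plate low',380,198)):
    print(n,st(P[int(round(v)),int(round(u))]))
def w(x,y,z): return np.array([.5925+x*np.cos(a)-y*np.sin(a),-.040+x*np.sin(a)+y*np.cos(a),z])
for x in(-.02,-.01,0,.01,.02,.03): print(x,[proj(s,w(x,y,.125)).round(1).tolist() for y in(.14,.18)])
# rail fit from scene cloud
Q=P.reshape(-1,3);d=Q[:,:2]-np.array([.5925,-.040]);X=d@[np.cos(a),np.sin(a)];Y=d@[-np.sin(a),np.cos(a)]
for f in('scene.npz','scene4.npz','scene6.npz'):
    Q=cloud(dict(np.load(f))).reshape(-1,3);d=Q[:,:2]-np.array([.5925,-.040]);X=d@[np.cos(a),np.sin(a)];Y=d@[-np.sin(a),np.cos(a)]
    m=(abs(X)<.014)&(Y>.02)&(Y<.135)&(Q[:,2]>.085)&(Q[:,2]<.16);y,z=Y[m],Q[m,2]
    for _ in range(6):
        k=np.polyfit(y,z,1);r=z-np.polyval(k,y);g=abs(r)<max(2.5*r.std(),.0015);y,z=y[g],z[g]
    print(f,np.arctan(k[0]),k[1],len(y))
```

```text
long [-0.0085  0.1779  0.116 ]
long r [-0.0092  0.195   0.1159]
plate top [-0.0087  0.1719  0.1807]
line2 [-0.009   0.1714  0.1465]
tip [-0.0123  0.1842  0.0862]
bar [0.0028 0.1379 0.1311]
low line [-0.0104  0.1815  0.0513]
plate low [-0.009   0.1688  0.0388]
-0.02 [[372.1, 176.1], [382.1, 171.6]]
-0.01 [[374.4, 177.6], [384.4, 173.0]]
0 [[376.7, 179.1], [386.7, 174.5]]
0.01 [[379.1, 180.6], [389.1, 175.9]]
0.02 [[381.4, 182.1], [391.4, 177.4]]
0.03 [[383.8, 183.6], [393.8, 178.9]]
scene.npz -0.16767810065085414 0.12254007419540444 182
scene4.npz -0.16038293430100872 0.12208318246121341 176
scene6.npz -0.0037961039659947563 0.12261027310284196 214
```

Both clouds put the rail level (−0.001 top, −0.004 scene), and the turn count agrees at about 0. The dark bar at (373–383,176–183) is the rail's end cap, and it lies where a level rail projects. I'll release and check again with clear views.

Run:
```python
from h import *
from scipy.spatial.transform import Rotation as Ro
t=current_clock()
move_gripper(.05);p=current_position()
servo_line([p[0],p[1],.30],rate=.25)
servo_line([.42,-.13,.34],rate=.3)
c=snap('top','top7.png');np.savez('top7.npz',**c);s=snap('scene','scene7.png');np.savez('scene7.npz',**s)
print(railtilt(c),current_clock())
P=cloud(c);u,v=proj(c,[.515,.01,.237]).astype(int);Q=P[v-30:v+30,u-30:u+40].reshape(-1,3)
for lo,hi in((.226,.248),(.252,.275)):
    q=Q[(Q[:,2]>lo)&(Q[:,2]<hi)];print(len(q),q.mean(0),np.median(q[:,2]))
# IK feasibility of tilted looks: camera in tool (0,-.079,-.162); Rct
T=np.array([.577,.140,.118])
for tilt in(0,15,25,35,45):
  for cx,cz in((.70,.40),(.74,.36),(.76,.33)):
    R=Ro.from_euler('y',tilt,degrees=True).as_matrix()@Ro.from_quat(qyaw(-90)).as_matrix()
    cam=np.array([cx,.13,cz]);tcp=cam-R@np.array([0,-.079,-.1622])
    j=inverse_kinematics(tcp.tolist(),Ro.from_matrix(R).as_quat().tolist());print(tilt,cx,cz,tcp.round(3),None if j is None else np.round(j,2), R[:,2].round(2))
cv2.imwrite('pics/top7c.png',cv2.resize(c['image'][150:240,240:375],None,fx=5.5,fy=5.5,interpolation=cv2.INTER_CUBIC))
cv2.imwrite('pics/scene7c.png',cv2.resize(s['image'][145:215,360:410],None,fx=10,fy=8.5,interpolation=cv2.INTER_LANCZOS4))
```

```text
(np.float64(-0.0020672008156968967), np.float64(0.12311579217072892), np.float64(0.001963540682486305), 508) 35.8667
184 [0.51449548 0.00992643 0.23686334] 0.23713372434297775
44 [ 0.52058973 -0.04848174  0.2601446 ] 0.25966305813613055
0 0.7 0.4 [0.621 0.13  0.238] [ 0.1   0.4   1.41 -0.    1.33  1.67] [ 0.  0. -1.]
0 0.74 0.36 [0.661 0.13  0.198] [ 0.09  0.48  1.37 -0.    1.29  1.66] [ 0.  0. -1.]
0 0.76 0.33 [0.681 0.13  0.168] [ 0.09  0.54  1.35 -0.    1.25  1.66] [ 0.  0. -1.]
15 0.7 0.4 [0.582 0.13  0.264] [0.09 0.47 1.25 0.02 1.68 1.66] [-0.26  0.   -0.97]
15 0.74 0.36 [0.622 0.13  0.224] [0.08 0.56 1.2  0.02 1.64 1.65] [-0.26  0.   -0.97]
15 0.76 0.33 [0.642 0.13  0.194] [0.08 0.61 1.18 0.02 1.61 1.65] [-0.26  0.   -0.97]
25 0.7 0.4 [0.56  0.13  0.286] [0.08 0.53 1.15 0.04 1.89 1.66] [-0.42  0.   -0.91]
25 0.74 0.36 [0.6   0.13  0.246] [0.08 0.62 1.09 0.04 1.87 1.65] [-0.42  0.   -0.91]
25 0.76 0.33 [0.62  0.13  0.216] [0.08 0.67 1.07 0.03 1.84 1.65] [-0.42  0.   -0.91]
35 0.7 0.4 [0.542 0.13  0.312] [0.08 0.6  1.05 0.05 2.1  1.66] [-0.57  0.   -0.82]
35 0.74 0.36 [0.582 0.13  0.272] [0.08 0.69 0.98 0.05 2.08 1.66] [-0.57  0.   -0.82]
35 0.76 0.33 [0.602 0.13  0.242] [0.07 0.74 0.95 0.05 2.06 1.65] [-0.57  0.   -0.82]
45 0.7 0.4 [0.529 0.13  0.341] [0.08 0.67 0.95 0.07 2.3  1.67] [-0.71  0.   -0.71]
45 0.74 0.36 [0.569 0.13  0.301] [0.07 0.76 0.87 0.07 2.29 1.67] [-0.71  0.   -0.71]
45 0.76 0.33 [0.589 0.13  0.271] [0.07 0.81 0.84 0.07 2.27 1.66] [-0.71  0.   -0.71]
```

View pics/scene7c.png

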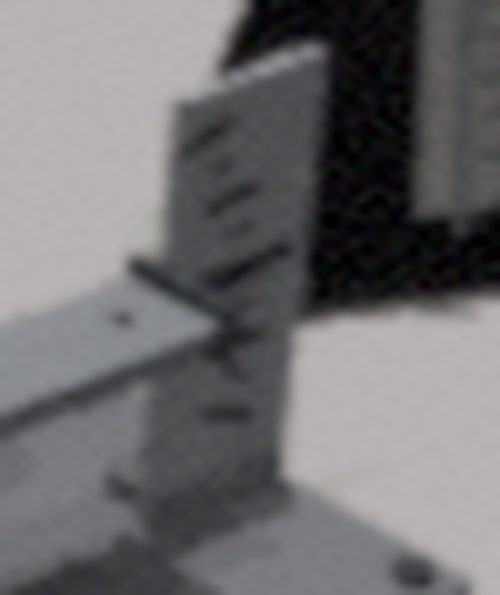

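View pics/top7c.png

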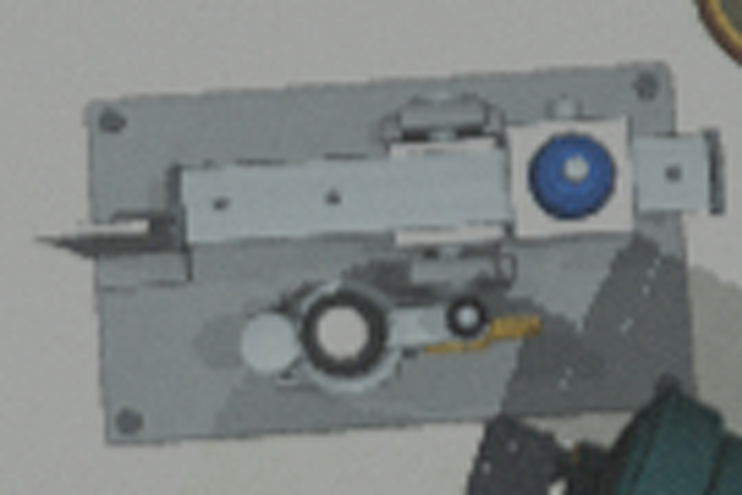

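The released key is home, with knob top at z 0.237, and the tilt reads −0.002. I'll take one close wrist look at the pointer from the scale's front side.

Run:
```python
from h import *
from scipy.spatial.transform import Rotation as Ro
R=Ro.from_euler('y',25,degrees=True).as_matrix()@Ro.from_quat(qyaw(-90)).as_matrix()
t=current_clock()
move_ptp([.62,.13,.306],Ro.from_matrix(R).as_quat().tolist());sleep(.1)
w=snap('wrist','wrist8.png');np.savez('w8.npz',**w);print(current_clock()-t,current_clock(),current_position())
a=np.radians(3.2);K=w['intrinsics']
def pw(X):
    pc=w['R']@X+w['t'];h=np.hypot(*pc[:2]);return (K[:2,2]+K[0,0]*np.arctan2(h,pc[2])*pc[:2]/h)
def W(x,y,z): return np.array([.5925+x*np.cos(a)-y*np.sin(a),-.040+x*np.sin(a)+y*np.cos(a),z])
for n,X in(('rail0',W(0,.14,.118)),('tip',W(-.004,.18,.118)),('line',W(-.009,.178,.118)),('line+10',W(-.009,.178,.149))): print(n,pw(X).round(1))
u,v=pw(W(-.004,.178,.118)).astype(int)
cv2.imwrite('pics/w8c.png',cv2.resize(w['image'][max(0,v-50):v+50,u-60:u+60],None,fx=6,fy=6,interpolation=cv2.INTER_CUBIC));print(u,v)
```

```text
2.9833 38.85 [0.61999036 0.12977304 0.30624977]
rail0 [345.9 138.3]
tip [310.6 143. ]
line [312.7 146.6]
line+10 [312.2 162. ]
312 142
```

View pics/w8c.png

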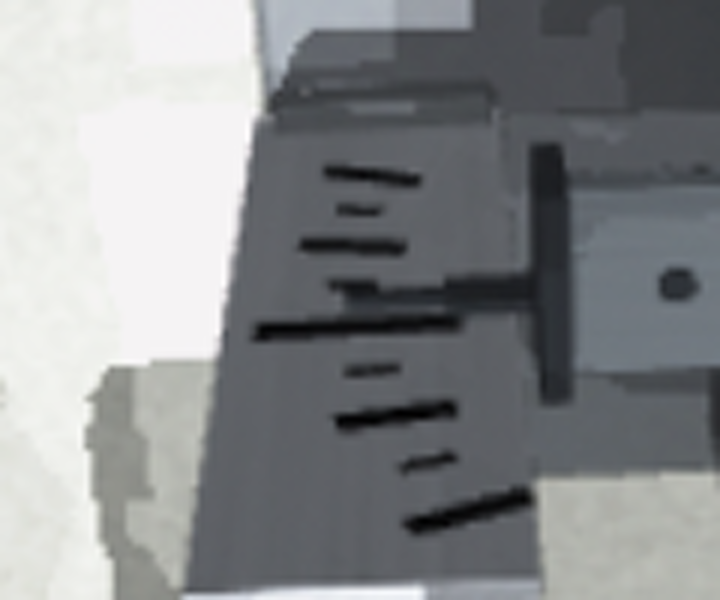

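The close view has the scale upside-down. The pointer tip is at crop (345,300) and the long line at (355,328), seen from about 31° off vertical. The pointer stands in front of the plate, so I'll use depth to take out the parallax.

Run:
```python
from h import *
w=dict(np.load('w8.npz'));K=w['intrinsics'];d=w['range_z'];v,u=np.mgrid[:400,:640]
dx=u-K[0,2];dy=v-K[1,2];r=np.hypot(dx,dy)+1e-9;th=r/K[0,0];tt=np.tan(np.minimum(th,1.4))
Pc=np.stack([dx/r*tt*d,dy/r*tt*d,d],-1);P=(Pc-w['t'])@w['R'];a=np.radians(3.2)
D=P[...,:2]-np.array([.5925,-.040]);S=np.stack([D@[np.cos(a),np.sin(a)],D@[-np.sin(a),np.cos(a)],P[...,2]],-1)
o=(252,92)
for n,x,y in(('tip',350,298),('tip',370,297),('ptr',400,297),('ptr',430,295),('ptr2',460,292),('ptr2',490,290),('ptr2',520,288),('cap',550,200),('cap',553,290),('cap',553,380),('line',300,330),('line',420,323),('+10',400,415),('-10',350,245),('plate',300,450)):
    c,rr=o[0]+x/6,o[1]+y/6;print(n,S[int(round(rr-.5)),int(round(c-.5))].round(4))
# pointer cluster: points standing off the plate
m=(S[...,0]>-.007)&(S[...,0]<.012)&(S[...,1]>.146)&(S[...,1]<.186)&(S[...,2]>.09)&(S[...,2]<.15)
q=S[m];print('pointer',len(q));
for lo in np.arange(.146,.186,.005):
    k=q[(q[:,1]>=lo)&(q[:,1]<lo+.005)]
    if len(k): print(round(lo,3),len(k),np.median(k,0).round(4),k[:,2].max().round(4))
m=(abs(S[...,0])<.015)&(S[...,1]>.03)&(S[...,1]<.134)&(S[...,2]>.1)&(S[...,2]<.14);y,z=S[m][:,1],S[m][:,2]
for _ in range(6):
    k=np.polyfit(y,z,1);rs=z-np.polyval(k,y);g=abs(rs)<max(2.5*rs.std(),.0015);y,z=y[g],z[g]
print('rail tilt',np.arctan(k[0]),k[1],rs.std(),len(y),y.min(),y.max())
m=(abs(P[...,2])<.006)&(u>150)&(u<500)&(v>30)&(v<250);A=P[m];print('floor',np.linalg.lstsq(np.c_[A[:,:2],np.ones(len(A))],A[:,2],rcond=None)[0])
```

```text
tip [-0.0029  0.1807  0.1153]
tip [-0.0027  0.1772  0.1161]
ptr [-0.0025  0.1715  0.117 ]
ptr [-0.0029  0.1659  0.1168]
ptr2 [-0.004   0.1602  0.1133]
ptr2 [-0.0028  0.1545  0.1157]
ptr2 [-0.0031  0.1488  0.1158]
cap [0.023  0.1435 0.1288]
cap [0.0057 0.1429 0.131 ]
cap [-0.0149  0.143   0.1295]
line [-0.0098  0.1905  0.1142]
line [-0.0085  0.1673  0.1163]
+10 [-0.0092  0.1718  0.1473]
-10 [-0.0095  0.182   0.0823]
plate [-0.0105  0.1888  0.1533]
pointer 165
0.146 40 [-0.0026  0.1478  0.1139] 0.1211
0.151 31 [-0.003   0.1534  0.1168] 0.1209
0.156 23 [-0.0031  0.1581  0.1163] 0.1208
0.161 22 [-0.0031  0.1625  0.1163] 0.12
0.166 13 [-0.0028  0.1693  0.1164] 0.1177
0.171 16 [-0.0035  0.1733  0.1165] 0.1173
0.176 17 [-0.0036  0.1784  0.1162] 0.1172
0.181 3 [-0.0037  0.1818  0.1162] 0.1172
rail tilt -0.0018985163330982886 0.12327213723826719 0.0006759831013103149 1960 0.030187089863869587 0.13363713307054187
floor [-0.00050546 -0.00018944  0.00058532]
```

With parallax removed, the pointer is at z 0.1162 and the long line at about 0.115–0.116. The rail tilt is −0.0019 rad from 1960 points. I'll do a quick bystander check from the saved pictures and then hand in.

Run:
```python
from h import *
A=cloud(dict(np.load('top.npz')));c=capture('top');B=cloud(c)
for n,(u,v,r,lo,hi) in dict(metronome=(204,234,32,.05,.23),dome=(386,143,24,.03,.16),gear=(282,268,22,.03,.08),weight=(339,253,12,.015,.06)).items():
    o=[]
    for P in(A,B):
        q=P[v-r:v+r,u-r:u+r].reshape(-1,3);q=q[(q[:,2]>lo)&(q[:,2]<hi)];o.append(np.median(q[:,:2],0))
    print(n,o[0].round(4),o[1].round(4),np.linalg.norm(o[1]-o[0]).round(4))
u,v=proj(c,[.515,.01,.237]).astype(int);Q=B[v-30:v+30,u-30:u+40].reshape(-1,3);q=Q[(Q[:,2]>.226)&(Q[:,2]<.248)];print(len(q),q.mean(0) if len(q) else '',current_force(),current_qvel().round(4),current_clock())
close_job()
```

```text
metronome [0.4536 0.2949] [nan nan] nan
dome [ 0.7152 -0.2381] [ 0.7154 -0.2384] 0.0003
gear [0.3423 0.0831] [0.3422 0.0831] 0.0001
weight [ 0.3853 -0.0893] [ 0.3852 -0.0894] 0.0002
184 [0.51464092 0.00990893 0.23718217] [ 0.25416503 -0.46588519  0.05764519] [ 0.0016 -0.0003 -0.0002 -0.0005  0.0011  0.0006] 38.9
the job is handed in; nothing more can be done
  return _methods._mean(a, axis=axis, dtype=dtype,
  ret = um.true_divide(
```

Run:
```python
from h import *
for f in('top.npz','top7.npz'):
    P=cloud(dict(np.load(f)));q=P[202:266,172:236].reshape(-1,3);q=q[(q[:,2]>.05)&(q[:,2]<.23)];print(f,len(q),np.median(q,0))
```

```text
the job is handed in; nothing more can be done
```

```bash
sed 's/^from bench.*//' h.py > h2.py
python3 - <<'E'
from h2 import *
for f in('top.npz','top7.npz'):
    P=cloud(dict(np.load(f)));q=P[202:266,172:236].reshape(-1,3);q=q[(q[:,2]>.05)&(q[:,2]<.23)];print(f,len(q),np.median(q,0))
E
```

```text
top.npz 1308 [0.45364366 0.29485512 0.15734205]
top7.npz 1314 [0.45364773 0.29471912 0.15749011]
```

The rail is wound up to level, the crank key stands fully home in the drive and released, and I handed the job in at 38.9 s.

I took the steel key by its knob from the rest and left the green look-alike alone. The wrist camera showed the dogs turned about −18°, so I lined the key up with them. It dropped home on the first lowering, without needing the turn under pressure. I then wound its handle about 3.19 turns clockwise.

**Last checks**
- **Rail tilt:** about −0.002 rad from the top camera after letting go and from the wrist camera. The scene camera gave −0.004 rad just before I let go. The limit is ±0.016.
- **Pointer:** wrist depth puts the tip at z 0.116, with the long line at 0.114–0.116.
- **Key:** knob top at z 0.237, about 58 mm above the rim at mid-knob and within about 1 mm of the bush's axis.
- **Robot:** clear of everything, with no meaningful force on the tool.
- **Bystanders:** all moved less than 0.5 mm.

**What disagreed or failed**
- **Pointer seen low:** in the scene and close-up pictures the pointer looked a little below the long line. That is parallax, since it stands about 6 mm in front of the plate, and the depth readings cleared it.
- **Metronome check:** the final top picture gave no metronome reading, probably because the arm blocked the view. I checked it afterwards from the picture taken just after I let go. That left only the camera-positioning move, made above everything on the counter, not covered by a picture.

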